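# Click the score keeper's wheels on to zero

### The job

A new badminton match is about to start: with a fingertip, flick each of the score keeper's two thumbwheels forward (top of the wheel going away from the case's front, the side facing the robot) until its zero facet, the one with a single bar, sits in its click on top. Do not lift, tip or shove the score keeper along the ledge, and leave the things around it where they are.

Things in the scene. Friction and masses are not known exactly. Their poses are not given: they have to be found in the camera images.
- keeper: score keeper: weighted grey plastic case on rubber feet, loose on the ledge (about 0.95 kg), 134 (x) by 220 (y), 68 high. Two white thumbwheels stand up out of slots in its top to at most 112; black arrows beside each slot mark the reading line over the axle. Origin: centre of its underside. x runs from its front (faces the robot, give or take 30 degrees) to its back, y to its left, z up
- axle_left (a point): centre of the left (+y) thumbwheel, on its axle (along y), 60 above the ledge, 60 left of the case's centre; axes as the keeper's, not turning with the wheel. Wheel: 26 wide, ten flat facets at radius 43; on the ten corners between them stand straight ridges along the axle, 5 thick and 9 high, tips at radius 52: push these
- axle_right (a point): centre of the right (-y) thumbwheel, equal to the left one, 60 above the ledge, 60 right of the case's centre; axes as the keeper's. Black marks on the facets of both wheels: zero has one thick bar along the axle (6 by 22), the others 1 to 9 dots in scoring order; 9 dots come up on top just before zero, 7 dots on top means three clicks to go
- wheel_left (a joint): turn of the left (+y) wheel, rad: 0 with the zero facet on top, growing as the wheel's top goes forward, to the keeper's +x; starts 1 to 3 clicks short (about -0.63, -1.26 or -1.88). One click = 0.6283. At rest in a click a facet is on top and ridges stand 18 degrees either side of the top; past half a click it snaps on, short of that it falls back
- wheel_right (a joint): turn of the right (-y) wheel, rad: the same zero, direction and clicks as the left one; starts 1 to 3 clicks short of zero, on its own count. Each wheel takes about 1.5 N at a ridge to move on a click, and stays in the click it is left in
- bowl: round stainless key bowl with keys in it, 140 across and 50 high, beside the keeper. To be left alone. Origin: centre of its underside
- glasses_case: closed hard grey sunglasses case, 165 (x) by 66 (y) and 55 high, beside the keeper. To be left alone. Origin: centre of its underside
- shuttle_tube: yellow plastic shuttle tube with flip-top lid, standing upright, 72 across and 214 high, behind the keeper. To be left alone. Origin: centre of its underside
- torch: small red torch lying down, 160 long (x), 42 across and 47 high with its toggle switch, behind the keeper. To be left alone. Origin: on the ledge under its middle

How it is judged:
At the end, for the whole second after the job is handed in: Both wheels rest in their click with the zero facet on top (within 0.17 rad of value 0, turned forward from the start); the keeper stands flat within 30 mm of where it was, and the bowl, glasses case, shuttle tube and torch are within 25 mm of where they were (value of joint wheel_left between -0.17 and 0.17 rad and velocity of joint wheel_left between -0.2 and 0.2 rad/s and value of joint wheel_right between -0.17 and 0.17 rad and velocity of joint wheel_right between -0.2 and 0.2 rad/s and distance of keeper from where it was at the start of the episode below 0.03 m and angle between keeper's own z axis and vertical below 0.05 rad and linear speed of keeper below 0.02 m/s and distance of each of bowl, glasses_case, shuttle_tube, torch from where it was at the start of the episode below 0.025 m); the robot touches nothing.
It fails at once if the score keeper is lifted off the ledge or tipped (height (world z) of keeper above 0.012 m or angle between keeper's own z axis and vertical above 0.15 rad).
It fails at once if the score keeper is shoved more than 40 mm along the ledge (distance of keeper from where it was at the start of the episode above 0.04 m).
It fails at once if a thing standing around the keeper is knocked, lifted or carried (distance of any of bowl, glasses_case, shuttle_tube, torch from where it was at the start of the episode above 0.03 m or angle between shuttle_tube's own z axis and vertical above 0.4 rad).
It also fails if it takes over 61 s, if anything falls off the work surface, if the arm or the gripper's body presses on something with over 40 N, if the wrist force passes 120 N, or if a joint passes its speed limit or range.

### The arm

A 6-joint arm with a two-finger parallel gripper is mounted at the origin on the work surface. World frame = base frame: x ahead of the robot, y to its left, z up, the work surface at z = 0. Lengths are in m, angles in rad, forces in N, time in s.
With the tool pointing down it reaches from about 0.35 to 0.85 m from the base axis. Payload 8.1 kg.
Tool frame: the origin (TCP) lies at the centre of the arm's flange, where the gripper is bolted on; the fingertips stand 186 mm ahead of it and the grasp point (between the pads) lies 167 mm ahead of it (robot.grasp_offset is the distance from the TCP to the grasp point, in m); z points along the fingers, y is the line along which they close (so a half turn about z gives the same grasp; the last joint's range is limited). The gripper opens to 93 mm and grips with 3 to 60 N. Pads are 15 mm wide; open, the fingers measure 128 mm over their backs; the gripper's body (75 mm by 188 mm) begins 65 mm behind the grasp point.
Start: joints at [1.077, 0.13, 1.488, -0, 1.523, -0.085], TCP at [0.238, 0.551, 0.405] pointing down, gripper open.
Joint ranges: [-2.96, 2.96], [-0.89, 2.26], [0.02, 2.5], [-1.34, 4.48], [0, 2.73], [-2.66, 2.66]. Speed limits (rad/s): [2.39, 2.39, 2.79, 3.14, 3.14, 3.14].

### API

Orientations are given as a rotation vector (axis times angle).
In Python, from plant import robot gives the robot as it stands.
- The arm moves only by the tool drive_tool, never from a script. Its argument "moves" is one flat list of numbers, 7 for each row, row after row: the finger opening in mm, from 0 to 93, then the shift along the tool's x, y, z in mm, then the turn, a rotation vector about the tool's x, y, z in degrees. A call has 1 to 8 rows; each row shifts and turns the commanded pose from where the row before left it, along the tool's axes as they then stand; what a row does not reach is not made up. A row lasts 1/10 s, in which the tool goes at most 50 mm and 8.59 degrees, less where a joint would pass 70% of its speed; a pose out of reach is approached as far as the arm can. A call is refused whole if a number of a shift passes 50 or a number of a turn 8.59, either way. A call with a gripper value outside its range is refused whole. The fingers move at their own pace and stop on an object; "grip_force" is the grip in N (left out, the last holds). Time passes only in rows, so rows that do not move let the fingers close. It gives the time, the measured TCP pose, the force, the opening and the grip force at its end, in the units of the state.
- robot.read_state(): the state, without advancing time (a new reading comes with each control period).
- robot.read_camera(name): name is "scene" or "side" or "wrist"; returns a dict with "color" (400x640x3 uint8, red, green, blue), "depth" (400x640 float32, m along the optical axis (not along the pixel's ray), 0 where there is no reading), "mtx" (3x3 intrinsics, pixels), "R" (3x3) and "t" (3): a world point X has camera coordinates R X + t. Camera axes: x right, y down, z forward; pixel columns grow to the right and rows downward; lengths in m; the calibration is good to about 2 mm. The wrist camera is an equidistant fisheye: a pixel r from the principal point sees the ray r / f radians off the axis. A picture is of the moment at which its call begins.
- robot.close_job(): hands the job in; it is judged then, once.
The state is a dict: "t": time; "q": joint angles; "dq": joint speeds; "joint_torque": joint torques, N m; "tool_pos": TCP position; "orientation": TCP orientation; "force": force on the tool from outside, world axes, zero at the start; "wrist_torque": the same for the moment, N m; "opening": finger opening in m; "gripper_force": force on a finger pad.
Only numpy, scipy, OpenCV 4.12 (cv2) and the standard library are available. Lean on these libraries where they do the work, as an engineer would, in place of code of your own. Each camera call takes 0.05 s, during which the arm holds its last target. There are 200 camera calls.

## Working session

There is one attempt and no reset: what is moved stays moved. The work goes in short steps, Python scripts to look and compute and a tool call to move; the robot and the scene stay as the last step left them, time stands still between calls to the robot, and variables do not carry over. Pictures are saved under pics/ and viewed, at most 10 in all, crops included, and the job is handed in when it is done.

Besides the shell and the picture viewer there is one more tool, called as name(argument=value, ...) on one line, values as JSON. drive_tool: Moves the arm, as the interface text tells. Its arguments: {"type":"object","properties":{"moves":{"type":"array","items":{"type":"number"}},"grip_force":{"type":"number"}},"required":["moves"]}

```bash
ls; mkdir -p pics; python3 - <<'E'
from plant import robot
import cv2,numpy as np
s=robot.read_state();print(s['t'],s['tool_pos'],s['orientation'])
for n in("scene","side"):
    c=robot.read_camera(n);np.savez(f"{n}0.npz",**c);cv2.imwrite(f"pics/{n}0.png",c["color"][:,:,::-1]);print(n,c["mtx"].tolist(),(-c["R"].T@c["t"]).tolist(),c["R"][2])
E
```

```text
pics
0.0 [0.23837821 0.55036926 0.40368971] [-6.37656715e-01 -3.07568649e+00  2.76182969e-03]
scene [[405.67372793996356, 0.0, 318.3649219778682], [0.0, 405.67372793996356, 201.75553226869377], [0.0, 0.0, 1.0]] [1.2519486392539827, 0.1892876748960501, 0.7889188321909382] [-0.66293906 -0.14751885 -0.7339959 ]
side [[478.69129400005806, 0.0, 315.5208827782184], [0.0, 478.69129400005806, 202.33731593571517], [0.0, 0.0, 1.0]] [0.5006549301353699, -0.8873407951134284, 0.7713243969197398] [ 0.08646725  0.78228812 -0.61688631]
```

View pics/scene0.png

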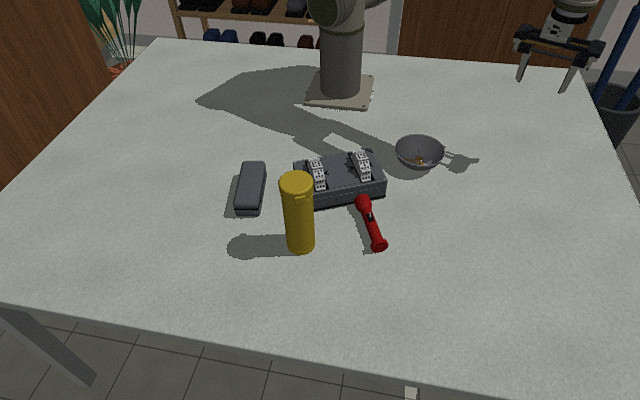

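View pics/side0.png

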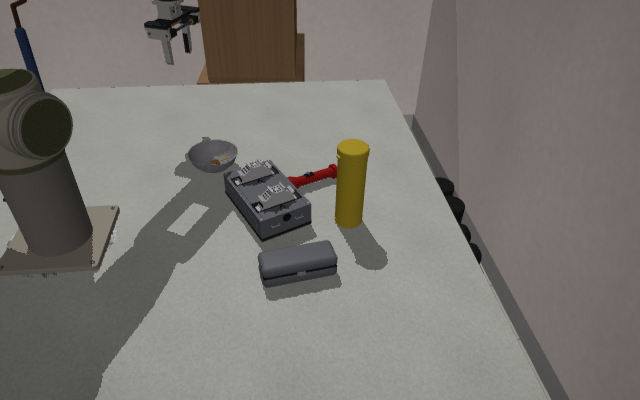

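The scene view shows the keeper at about (340,180), the tube at (298,212), the torch at (372,222), the bowl at (420,152) and the glasses case at (250,188). In the side view the keeper is at about (268,197). Next I fit its pose from depth.

```bash
cat > h.py <<'E'
import numpy as np,cv2
def cloud(c):
    d=c["depth"];v,u=np.nonzero(d>0);z=d[v,u];K=c["mtx"]
    X=np.c_[(u-K[0,2])/K[0,0]*z,(v-K[1,2])/K[1,1]*z,z]
    return (X-c["t"])@c["R"],c["color"][v,u].astype(int),u,v
def crop(c,pts,name,k=6):
    p=np.array(pts)@c["R"].T+c["t"];p=p/p[:,2:]@c["mtx"].T
    return p[:,:2]
E
python3 - <<'E'
import numpy as np,cv2
from h import *
P=[]
for n in("scene","side"):
    c=dict(np.load(f"{n}0.npz"));X,C,u,v=cloud(c)
    sat=C.max(1)-C.min(1)
    box=(X[:,0]>.3)&(X[:,0]<.85)&(abs(X[:,1])<.4)
    m=box&(X[:,2]>.0635)&(X[:,2]<.073)&(sat<40)
    img=np.zeros((400,640),np.uint8);img[v[m],u[m]]=1
    k,l,st,ce=cv2.connectedComponentsWithStats(img);i=1+np.argmax(st[1:,4]);sel=m&(l[v,u]==i)
    r=cv2.minAreaRect((X[sel][:,:2]*1000).astype(np.float32));print(n,sel.sum(),np.median(X[sel][:,2]),r)
    w=box&(X[:,2]>.078)&(X[:,2]<.13)&(sat<40)
    img[:]=0;img[v[w],u[w]]=1
    k,l,st,ce=cv2.connectedComponentsWithStats(img)
    for i in range(1,k):
        if st[i,4]>40:
            q=X[w&(l[v,u]==i)];print(' wheel',st[i],q.mean(0).round(4),q[:,2].max(),cv2.minAreaRect((q[:,:2]*1000).astype(np.float32)))
    for nm,mm in(('torch',(C[:,0]>2*C[:,1]+40)&box),('tube',(C[:,0]>C[:,2]*2+40)&(C[:,1]>C[:,2]*1.5)&(X[:,2]>.02)&box)):
        print(nm,X[mm].min(0).round(3),X[mm].max(0).round(3))
    img=cv2.resize(c["color"][140:215,285:395] if n=="scene" else c["color"][150:245,215:320],None,fx=7 if n=="scene" else 6,fy=7 if n=="scene" else 6,interpolation=cv2.INTER_CUBIC)
    cv2.imwrite(f"pics/{n}_crop.png",img[:,:,::-1])
    P.append(X[sel])
P=np.vstack(P);print(cv2.minAreaRect((P[:,:2]*1000).astype(np.float32)))
E
```

```text
scene 1803 0.06788346291728184 ((475.766357421875, 85.5950927734375), (138.11752319335938, 196.56719970703125), 25.572628021240234)
 wheel [352 149  19  25 309] [0.4657 0.1301 0.0959] 0.11197997632027058 ((456.1646728515625, 128.24720764160156), (86.92835235595703, 26.52155876159668), 24.858030319213867)
 wheel [308 157  18  26 299] [0.5174 0.023  0.0965] 0.11055794190817805 ((508.5785217285156, 20.459003448486328), (86.04762268066406, 26.692922592163086), 25.9184513092041)
torch [0.526 0.125 0.002] [0.682 0.218 0.045]
tube [ 0.534 -0.018  0.021] [0.722 0.217 0.217]
side 1964 0.06799701274424161 ((480.9512023925781, 72.39910888671875), (136.27540588378906, 224.71859741210938), 25.3037052154541)
 wheel [237 159  35  21 399] [0.455  0.1198 0.0938] 0.11229856953231537 ((455.1324768066406, 127.14778137207031), (86.16075134277344, 34.67870330810547), 23.789306640625)
 wheel [258 182  37  24 461] [0.5054 0.0115 0.0937] 0.11202708789808137 ((505.93359375, 17.352619171142578), (84.41595458984375, 32.08600616455078), 26.98004913330078)
torch [0.541 0.13  0.01 ] [0.675 0.209 0.043]
tube [ 0.566 -0.025  0.02 ] [0.715 0.186 0.218]
((481.81060791015625, 72.96434783935547), (138.11752319335938, 224.99905395507812), 25.572628021240234)
```

View pics/scene_crop.png

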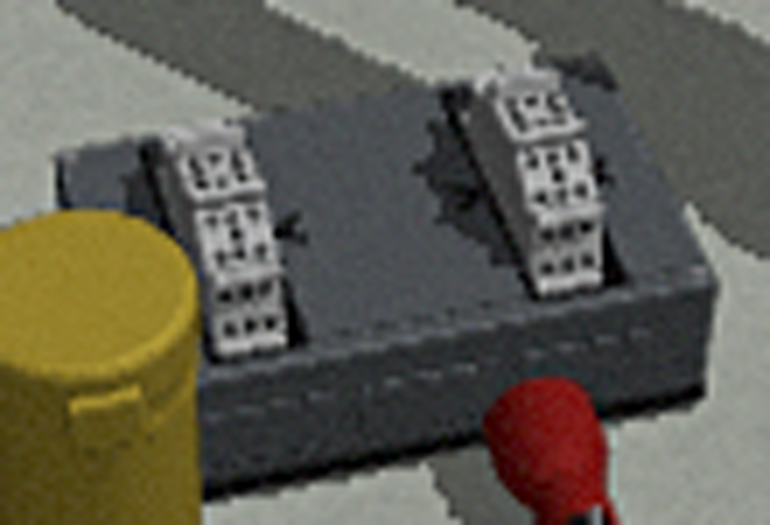

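View pics/side_crop.png

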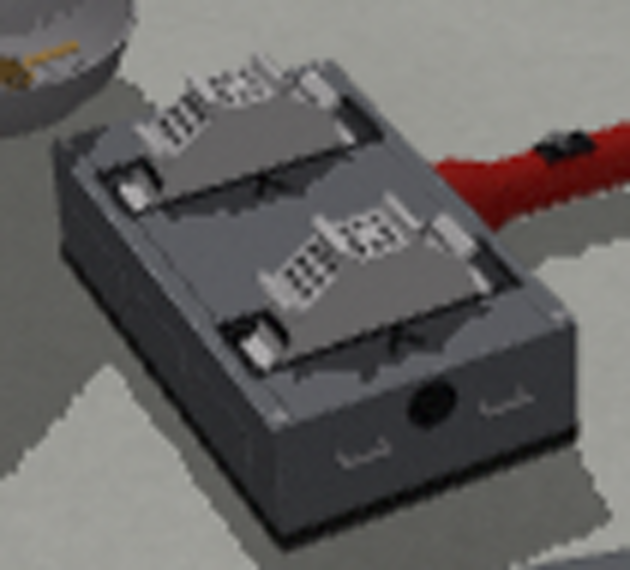

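The crops show the left-wheel facet at the arrow line near (555,175), and the right one near (235,240), both with many dots. I'll rectify the facets to count them.

```bash
cat >> h.py <<'E'
Y=np.radians(25.5);C0=np.array([.4813,.0730,0])
KX=np.array([np.cos(Y),np.sin(Y),0]);KY=np.array([-np.sin(Y),np.cos(Y),0]);KZ=np.array([0,0,1.])
def proj(c,p):
    q=p@c["R"].T+c["t"]
    if c.get("fish"):
        r=np.linalg.norm(q[:,:2],axis=1);th=np.arctan2(r,q[:,2]);K=c["mtx"];f=K[0,0]
        return np.c_[K[0,2]+f*th*q[:,0]/r,K[1,2]+f*th*q[:,1]/r].astype(np.float32)
    q=q/q[:,2:]@c["mtx"].T;return q[:,:2].astype(np.float32)
def facets(c,angs=(-36,0,36),s=7):
    rows=[]
    for side in(60,-60):
        ax=C0+KY*side/1000+KZ*.060;t=[]
        for a in angs:  # a>0: towards front
            a=np.radians(a);n=-KX*np.sin(a)+KZ*np.cos(a);f=KX*np.cos(a)+KZ*np.sin(a)
            # image up = f (keeper +x), right = -KY
            g,h=np.meshgrid(np.linspace(13,-13,26*s)/1e3,np.linspace(16,-16,32*s)/1e3)
            p=ax+n*.043+g[...,None]*KY+h[...,None]*f
            uv=proj(c,p.reshape(-1,3)).reshape(h.shape+(2,))
            t.append(cv2.remap(c["color"],uv[...,0],uv[...,1],cv2.INTER_CUBIC));t.append(np.full((h.shape[0],6,3),(255,0,0),np.uint8))
        rows.append(np.hstack(t))
    return rows
E
python3 - <<'E'
from h import *
R=[]
for n in("scene","side"):
    R.append(np.vstack(facets(dict(np.load(f"{n}0.npz")),s=5)))
cv2.imwrite("pics/fac.png",cv2.resize(np.hstack(R),None,fx=.95,fy=.95)[:,:,::-1])
E
```

```text
(no output)
```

View pics/fac.png

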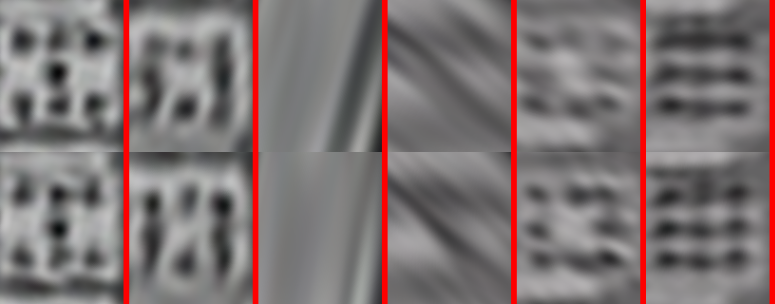

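Both wheels show 8 on top (front facet 9, rear facet 7), so each needs two clicks. I'll turn the tool so its x lies along the keeper's -x, and close the fingers.

drive_tool(moves=[0,0,0,0,0,0,-8.15,0,0,0,0,0,0,-8.15,0,0,0,0,0,0,-8.15,0,0,0,0,0,0,-8.15,0,0,0,0,0,0,-8.15,0,0,0,0,0,0,-8.15,0,0,0,0,0,0,0,0,0,0,0,0,0,0], grip_force=5)

```text
t: 0.9
tool_pos: [0.2384, 0.5505, 0.4043]
orientation: [0.686, -3.065, 0.001]
force: [-0.1, -0.4, 0.1]
opening: 0.0333
gripper_force: 0.0
```

```bash
cat >> h.py <<'E'
from scipy.spatial.transform import Rotation as Ro
def tool(s,tgt):
    R=Ro.from_rotvec(s['orientation']).as_matrix();d=np.array(tgt)-s['tool_pos']
    return (R.T@d*1000).round(1),R
def tip_k(s):
    R=Ro.from_rotvec(s['orientation']).as_matrix();p=s['tool_pos']+R[:,2]*.186-C0
    return (np.array([p@KX,p@KY,p[2]])*1000).round(1)
E
python3 - <<'E'
from plant import robot
from h import *
s=robot.read_state();print(s['t'],s['tool_pos'],s['opening'],s['q'].round(2) if hasattr(s['q'],'round') else s['q'])
for sd in(.06,-.06):
    d,R=tool(s,C0+KY*sd-KX*.040+KZ*.36);print(d)
print(R.round(3),KX)
c=robot.read_camera("wrist");p=-c["R"].T@c["t"];print('cam in tool',R.T@(p-s['tool_pos']),'axis',R.T@c["R"][2])
X,C,u,v=cloud(dict(np.load("scene0.npz")))
m=(C[:,0]>C[:,2]*2+40)&(C[:,1]>C[:,2]*1.5)&(X[:,2]>.205)
q=X[m]-C0;print('tube top kx,ky',(q@KX).min(),(q@KX).max(),(q@KY).min(),(q@KY).max())
E
```

```text
0.9 [0.23844157 0.55049089 0.4043383 ] 0.03325661677595592 [ 1.08  0.13  1.49  0.    1.52 -0.93]
[  24.1 -475.6   44.5]
[  23.5 -595.6   44.6]
[[-0.905 -0.426 -0.   ]
 [-0.426  0.905 -0.001]
 [ 0.001 -0.    -1.   ]] [0.90258528 0.4305111  0.        ]
cam in tool [0.07643645 0.00010119 0.02028207] axis [-2.74701395e-01 -8.24997037e-04  9.61529231e-01]
tube top kx,ky -0.982432926579291 0.1967718895478331 -0.8895712537051716 0.589080752064247
```

drive_tool(moves=[0,3,-50,0,0,0,0,0,3,-50,0,0,0,0,0,3,-50,0,0,0,0,0,3,-50,0,0,0,0,0,3,-50,0,0,0,0,0,3,-50,0,0,0,0,0,3,-50,0,0,0,0,0,3,-50,0,0,0,0])

```text
t: 1.75
tool_pos: [0.3888, 0.1779, 0.405]
orientation: [-0.688, 3.064, 0.0]
force: [0.9, 0.9, -0.6]
opening: 0.0002
gripper_force: 0.0
```

drive_tool(moves=[0,0,-38,20,0,0,0,0,0,-38,24,0,0,0,0,0,0,0,0,0,0,0,0,0,0,0,0,0])

```text
t: 2.15
tool_pos: [0.4213, 0.1105, 0.3602]
orientation: [0.685, -3.065, -0.001]
force: [-0.6, 0.4, 0.6]
opening: 0.0009
gripper_force: 0.0
```

```bash
python3 - <<'E'
from plant import robot
from h import *
s=robot.read_state();print(s['t'],s['tool_pos'],tip_k(s),s['opening'],s['force'])
c=dict(robot.read_camera("wrist"));c["fish"]=1;np.savez("w1.npz",**c)
f=np.vstack(facets(c,s=5));f=cv2.resize(f,None,fx=400/f.shape[0],fy=400/f.shape[0])
cv2.imwrite("pics/w1.png",cv2.resize(np.hstack([c["color"][:,60:580][:, :],f]),None,fx=.78,fy=.78)[:,:800,::-1])
E
```

```text
2.15 [0.42126561 0.11049749 0.36022351] [-38.3  59.8 174.2] 0.0008655568409236038 [-0.61015022  0.41635682  0.61496076]
```

View pics/w1.png

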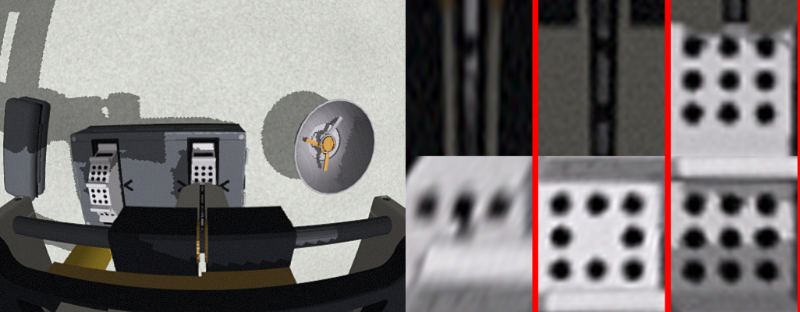

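The wrist view confirms it: right wheel 8 on top with 9 in front, left wheel 9 in front. The closed fingertip (about 200,190) lines up with the left wheel. I'll descend in front of the left ridge, then push slowly.

drive_tool(moves=[0,0,0,35,0,0,0,0,0,0,33.5,0,0,0,0,0,0,0,0,0,0,0,0,0,0,0,0,0])

```text
t: 2.6
tool_pos: [0.4212, 0.1122, 0.2932]
orientation: [0.694, -3.064, -0.0]
force: [0.2, -0.3, -0.3]
opening: 0.0006
gripper_force: 0.0
```

drive_tool(moves=[0,-6,0,0,0,0,0,0,-4,0,0,0,0,0,0,-4,0,0,0,0,0,0,-4,0,0,0,0,0,0,-4,0,0,0,0,0,0,-4,0,0,0,0,0])

```text
t: 3.2
tool_pos: [0.4452, 0.1225, 0.2923]
orientation: [-0.692, 3.064, 0.0]
force: [-0.6, 0.2, 0.3]
opening: 0.0008
gripper_force: 0.2
```

drive_tool(moves=[0,-4,0,0,0,0,0,0,-4,0,0,0,0,0,0,-3,0,0,0,0,0,0,0,0,0,0,0,0])

```text
t: 3.6
tool_pos: [0.455, 0.1273, 0.2922]
orientation: [-0.693, 3.064, 0.0]
force: [-0.4, 0.3, 0.3]
opening: 0.0003
gripper_force: 0.0
```

```bash
python3 - <<'E'
from plant import robot
from h import *
s=robot.read_state();print(s['t'],tip_k(s),s['force'])
E
```

```text
3.6 [ -0.4  60.3 106.2] [-0.36063009  0.28196503  0.31391127]
```

Lift, back off, and check.

drive_tool(moves=[0,0,0,-15,0,0,0,0,0,0,-25,0,0,0,0,38,0,0,0,0,0,0,0,0,0,0,0,0])

```text
t: 4.0
tool_pos: [0.418, 0.11, 0.3316]
orientation: [0.692, -3.062, 0.0]
force: [0.3, 0.4, 0.4]
opening: 0.0005
gripper_force: 0.0
```

```bash
cat > look.py <<'E'
import sys
from plant import robot
from h import *
s=robot.read_state();print(s['t'],tip_k(s),s['force'])
R=[]
for n in("scene","side"):
    c=robot.read_camera(n);R.append(np.vstack(facets(c,s=5)));X,C,u,v=cloud(c)
    if n=="side":
        m=(abs((X-C0)@KX)<.09)&(abs((X-C0)@KY)<.13)&(X[:,2]>.0645)&(X[:,2]<.072)&(C.max(1)-C.min(1)<40)
        img=np.zeros((400,640),np.uint8);img[v[m],u[m]]=1
        k,l,st,ce=cv2.connectedComponentsWithStats(img);i=1+np.argmax(st[1:,4]);m&=l[v,u]==i
        print(cv2.minAreaRect((X[m][:,:2]*1000).astype(np.float32)))
c=dict(robot.read_camera("wrist"));c["fish"]=1;R.append(np.vstack(facets(c,s=5)))
f=np.hstack(R);cv2.imwrite(f"pics/{sys.argv[1]}.png",cv2.resize(f,None,fx=790/f.shape[1],fy=790/f.shape[1])[:,:,::-1])
E
python3 look.py l1
```

```text
4.0 [-41.7  60.7 145.6] [0.29095749 0.42377095 0.42778191]
((480.0837707519531, 72.3798828125), (135.45248413085938, 226.25262451171875), 25.875164031982422)
```

View pics/l1.png

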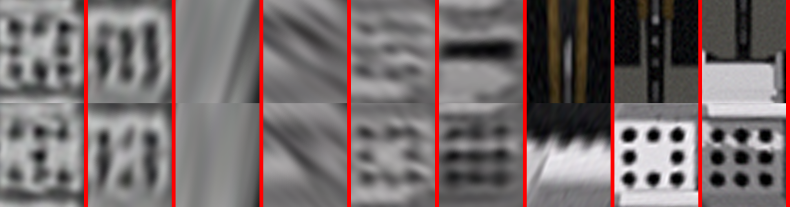

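The left wheel (top row) now has 9 on top with the zero bar next in front, and the keeper hasn't moved. Repeat the same push.

drive_tool(moves=[0,0,0,20,0,0,0,0,0,0,20,0,0,0,0,0,0,0,0,0,0,0,0,0,0,0,0,0])

```text
t: 4.55
tool_pos: [0.4207, 0.1109, 0.2922]
orientation: [0.693, -3.063, -0.0]
force: [0.3, 0.2, -0.3]
opening: 0.0003
gripper_force: 0.0
```

drive_tool(moves=[0,-7,0,0,0,0,0,0,-4,0,0,0,0,0,0,-4,0,0,0,0,0,0,-4,0,0,0,0,0,0,-4,0,0,0,0,0,0,-4,0,0,0,0,0])

```text
t: 5.15
tool_pos: [0.4452, 0.1226, 0.2923]
orientation: [-0.693, 3.064, 0.0]
force: [-0.1, 0.4, 0.8]
opening: 0.0
gripper_force: 0.2
```

drive_tool(moves=[0,-4,0,0,0,0,0,0,-4,0,0,0,0,0,0,-3,0,0,0,0,0,0,0,0,0,0,0,0])

```text
t: 5.55
tool_pos: [0.455, 0.1272, 0.2923]
orientation: [-0.693, 3.064, 0.0]
force: [0.2, -0.4, -0.5]
opening: 0.001
gripper_force: 0.0
```

drive_tool(moves=[0,0,0,-15,0,0,0,0,0,0,-25,0,0,0,0,38,0,0,0,0,0,0,0,-40,0,0,0,0,0,0,-40,0,0,0,0,0,0,-40,0,0,0,0,0,0,0,0,0,0,0,0,0,0,0,0,0,0])

```text
t: 6.35
tool_pos: [0.472, 0.0018, 0.332]
orientation: [0.689, -3.064, -0.001]
force: [-0.2, -0.1, 0.5]
opening: 0.0004
gripper_force: 0.0
```

```bash
python3 look.py l2
```

```text
6.35 [-39.2 -60.2 146. ] [-0.23724252 -0.08393673  0.49463805]
((481.1904602050781, 71.76173400878906), (135.57061767578125, 229.2835693359375), 25.462804794311523)
```

View pics/l2.png

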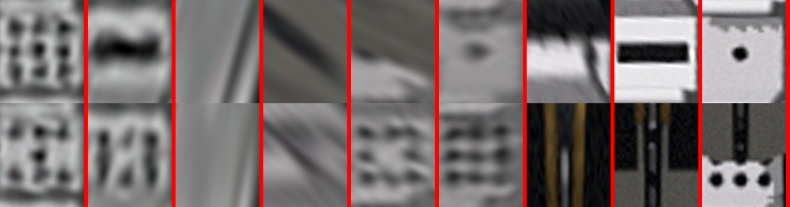

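The left wheel has the zero bar on top, centred. The tool is now in front of the right wheel, so I'll do its two clicks.

drive_tool(moves=[0,0,0,20,0,0,0,0,0,0,20,0,0,0,0,0,0,0,0,0,0,0,0,0,0,0,0,0])

```text
t: 6.9
tool_pos: [0.4717, 0.0033, 0.2923]
orientation: [0.695, -3.063, -0.001]
force: [1.2, 0.6, 0.6]
opening: 0.0001
gripper_force: 0.0
```

drive_tool(moves=[0,-7,0,0,0,0,0,0,-4,0,0,0,0,0,0,-4,0,0,0,0,0,0,-4,0,0,0,0,0,0,-4,0,0,0,0,0,0,-4,0,0,0,0,0])

```text
t: 7.5
tool_pos: [0.4968, 0.0142, 0.2923]
orientation: [-0.693, 3.064, 0.0]
force: [0.5, 0.6, -0.5]
opening: 0.0002
gripper_force: 0.1
```

drive_tool(moves=[0,-4,0,0,0,0,0,0,-4,0,0,0,0,0,0,-3,0,0,0,0,0,0,0,0,0,0,0,0])

```text
t: 7.9
tool_pos: [0.5067, 0.019, 0.2922]
orientation: [-0.693, 3.064, 0.0]
force: [-0.2, 0.7, -0.1]
opening: 0.0007
gripper_force: 0.0
```

drive_tool(moves=[0,0,0,-15,0,0,0,0,0,0,-25,0,0,0,0,38,0,0,0,0,0,0,0,0,0,0,0,0])

```text
t: 8.3
tool_pos: [0.4699, 0.0017, 0.3331]
orientation: [0.692, -3.063, 0.001]
force: [-0.3, 0.3, -0.8]
opening: 0.0004
gripper_force: 0.0
```

```bash
python3 look.py r1
```

```text
8.3 [-41.2 -59.5 147.1] [-0.28143557  0.30687649 -0.75943309]
((480.8677673339844, 72.22132873535156), (135.15220642089844, 224.43113708496094), 25.316307067871094)
```

View pics/r1.png

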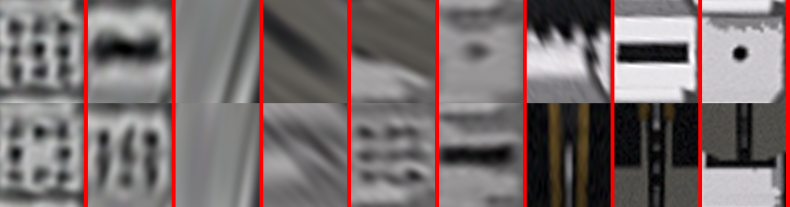

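The right wheel has 9 on top with the zero bar in front. One more push.

drive_tool(moves=[0,0,0,20,0,0,0,0,0,0,20,0,0,0,0,0,0,0,0,0,0,0,0,0,0,0,0,0])

```text
t: 8.85
tool_pos: [0.4724, 0.0026, 0.2924]
orientation: [0.693, -3.063, -0.001]
force: [0.7, -0.3, -0.7]
opening: 0.0006
gripper_force: 0.0
```

drive_tool(moves=[0,-7,0,0,0,0,0,0,-4,0,0,0,0,0,0,-4,0,0,0,0,0,0,-4,0,0,0,0,0,0,-4,0,0,0,0,0,0,-4,0,0,0,0,0])

```text
t: 9.45
tool_pos: [0.4968, 0.0143, 0.2923]
orientation: [-0.693, 3.064, 0.0]
force: [-0.2, 0.5, 0.3]
opening: 0.0007
gripper_force: 0.1
```

drive_tool(moves=[0,-4,0,0,0,0,0,0,-4,0,0,0,0,0,0,-3,0,0,0,0,0,0,0,0,0,0,0,0])

```text
t: 9.85
tool_pos: [0.5066, 0.019, 0.2922]
orientation: [-0.693, 3.064, 0.0]
force: [-0.8, -0.0, -0.3]
opening: 0.0005
gripper_force: 0.0
```

drive_tool(moves=[0,0,0,-15,0,0,0,0,0,0,-25,0,0,0,0,38,0,-20,0,0,0,0,0,40,-30,0,0,0,0,40,0,0,0,0,0,0,0,0,0,0,0,0,0,0,0,0,0,0,0])

```text
t: 10.55
tool_pos: [0.4184, 0.0212, 0.3835]
orientation: [-0.691, 3.062, -0.001]
force: [0.7, 0.2, -0.2]
opening: 0.0008
gripper_force: 0.0
```

```bash
python3 look.py r2
```

```text
10.55 [-78.6 -19.9 197.5] [ 0.65293652  0.24564547 -0.21188484]
((481.201171875, 72.08314514160156), (135.77651977539062, 225.41085815429688), 25.309141159057617)
```

View pics/r2.png

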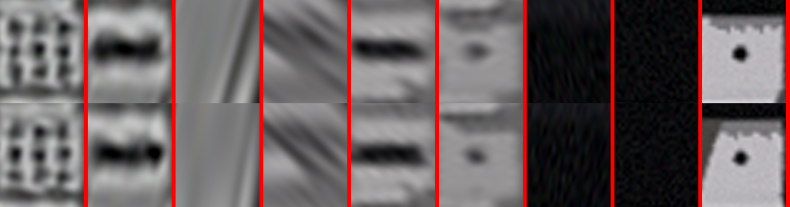

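Both wheels have the zero bar centred on top, the keeper hasn't moved, and the arm is clear.

```bash
python3 -c "
from plant import robot
print(robot.close_job())"
```

```text
the job is handed in; nothing more can be done
None
```

Both thumbwheels now rest with the zero bar on top after two forward clicks each; the keeper stayed within about 1 mm, nothing else was touched, and the job is handed in (about 10.6 s on the robot's clock, no verdict returned).

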